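# Tip the bracket over to the stop rail

## Task

Two L brackets stand on their short flanges on the bench in front of the aluminium stop rail. Using only pushes of the fingers, tip the yellow bracket over towards the rail so that its long flange lies flat on the bench and its short flange points up, then push it along the bench until the free edge of the long flange sits squarely against the rail. Never pick it up, and leave the blue bracket and everything else where they are.

Things in the scene. Friction and masses are not known exactly. Their poses are not given: they have to be found in the camera images.
- yellow: Yellow L bracket, 3 mm steel, 0.2-0.4 kg, slides at 1-3 N, 70 wide, long flange 120, short flange 60 mm (outside). Starts standing on the short flange. Origin: middle of the bend's outer edge, at bench height. Axes: z along the long flange (up at the start), y along the bend, x the long flange's outward normal: short flange at x -60 to 0, z 0 to 3; long flange at x -3 to 0, z 0 to 120 mm.
- yellow_top (a point): Middle of the long flange's free edge, outer face (bracket's z = 120 mm): this edge must end against the rail. Centre of mass about 10 mm inside the long flange's outer face and 40 mm up: pushed high on the long flange from the short flange's side, the bracket tips about its bend and falls by itself past about 15 degrees of lean.
- yellow_toe (a point): Middle of the short flange's free edge, under face (bracket's x = -60 mm). Once tipped as wanted, this is 60 mm above the bench, bracket z points level to the rail, x points down, and the short flange is upright, its outer face (at the origin) facing away from the rail.
- blue: Blue L bracket, same size, shape and axes as the yellow one, standing on its short flange beside it, their middles 130 to 230 mm apart along the rail. Bystander. Which of the two is on the left changes.
- rail: Fixed aluminium stop rail, 400 mm long (y), 30 thick, 35 tall, white scale on top. Origin: at bench height under the middle of the stop face; x points from the stop face into the rail, away from the robot. Both brackets start with their bend 155 to 195 mm before the stop face and their x axis towards it, within 15 degrees of square.
- jar: A closed jar, 60 mm across, 75 mm tall, loose, standing behind the rail. Origin: centre of its underside.
- hammer: A hammer lying on the right of the bench. Bystander.
- mug: A white mug, 76 mm across and 90 mm tall, on the right. Origin: centre of its underside. Bystander.
- channel: A bare steel U channel offcut, 120 x 50 x 40 mm, open side up, on the left. Origin: centre of its underside. Bystander.
- punch: A brass punch, 32 mm across, 85 mm tall, standing on the left. Origin: centre of its underside. Bystander.
- wrench: A wrench lying on the left of the bench. Bystander.
Not all that is in view belongs to the job. Several things look just like the yellow: the one meant starts farthest from the robot's base.

How it is judged:
On the way:
1. the yellow bracket has been tipped over: long flange flat on the bench, short flange up (height (world z) of yellow_toe above 0.055 m and height (world z) of yellow_top below 0.008 m), for 0.2 s.
At the end, for the whole second after the job is handed in: The yellow bracket lies on its long flange with the short flange up, the middle of the long flange's free edge within 5 mm of the stop face (within 180 mm of the rail's middle) and square to it within 0.06 rad, at rest; the blue bracket still stands (all of step 1 and x of yellow_top in the frame of rail between -0.005 and 0.003 m and y of yellow_top in the frame of rail between -0.18 and 0.18 m and angle between the z axis of yellow and the x axis of rail, either way round below 0.06 rad and linear speed of yellow below 0.02 m/s and angle between blue's own z axis and vertical below 0.1 rad); the robot touches nothing.
It fails at once if the yellow bracket is lifted (its bend more than 25 mm above the bench) (height (world z) of yellow above 0.025 m).
It fails at once if the blue bracket is moved more than 15 mm or tipped (distance of blue from where it was at the start of the episode above 0.015 m or angle between blue's own z axis and vertical above 0.3 rad).
It fails at once if another thing on the bench is moved more than 20 mm (distance of any of jar, hammer, mug, channel, punch, wrench from where it was at the start of the episode above 0.02 m).
It also fails if it takes over 51 s, if anything falls off the work surface, if the arm or the gripper's body presses on something with over 40 N, if the wrist force passes 120 N, or if a joint passes its speed limit or range.

## Robot

A 6-joint arm with a two-finger parallel gripper is mounted at the origin on the work surface. World frame = base frame: x ahead of the robot, y to its left, z up, the work surface at z = 0. Lengths are in m, angles in rad, forces in N, time in s.
With the tool pointing down it reaches from about 0.35 to 0.875 m from the base axis. Payload 4.2 kg.
Tool frame: the origin (TCP) lies at the very end of the fingers, on their centre line; the grasp point (between the pads) lies 19 mm behind it (ctrl.pinch_z is the distance from the TCP to the grasp point, in m); z points along the fingers, y is the line along which they close (so a half turn about z gives the same grasp; the last joint's range is limited). The gripper opens to 85 mm and grips with 20 to 120 N. Pads are 22 mm wide; open, the fingers measure 114 mm over their backs; the gripper's body (76 mm by 85 mm) begins 54 mm behind the grasp point. The pads swing forward as they close: fully open they stand 13 mm farther back than shut.
Start: joints at [1.375, 0.385, 0.008, 0, -1.194, -0.259], TCP at [0.275, 0.561, 0.231] pointing down, gripper open.
Joint ranges: [-3.14, 3.14], [-1.21, 2.06], [-1.07, 1.41], [-3.16, 2.05], [-2.99, -0.16], [-3.1, 3.1]. Speed limits (rad/s): [2.79, 2.79, 3.14, 3.14, 3.14, 3.14].

## Interface

Orientations are given as a unit quaternion [x, y, z, w].
In Python, from cell import ctrl gives the robot as it stands. The module is installed in compiled form; this text tells all that it offers.
- The arm moves only by the shell command python3 -m crank 'ROWS' [OPENING]. ROWS is JSON, a list that holds one entry, the list of rows, each a list of 6 numbers: the shift along the tool's x, y, z normalised to -1 to 1, where 1 is 1 m, then the turn, a rotation vector about the tool's x, y, z normalised to -1 to 1, where 1 is 180 degrees. A call has 1 to 20 rows; each row shifts and turns the commanded pose from where the row before left it, along the tool's axes as they then stand; what a row does not reach is not made up. A row lasts 1/10 s, in which the tool goes at most 50 mm and 8.59 degrees, less where a joint would pass 70% of its speed; a pose out of reach is approached as far as the arm can. A call with a number of a shift or a turn outside -1 to 1 is refused whole. A call with a gripper value outside its range is refused whole. OPENING is the closure, from -1 (fully open) to 1 (shut), set as the call begins (- or left out, the last holds). The fingers move at their own pace and stop on an object; the grip force is fixed at half the most. Time passes only in rows, so rows that do not move let the fingers close. It gives the time, the measured TCP pose, the force, the opening and the grip force at its end, in the units of the state.
- ctrl.get_obs(): the state, without advancing time (a new reading comes with each control period).
- ctrl.capture(name): name is "side" or "top"; returns the picture (384x512x3 uint8, blue, green, red); there is no depth.
- ctrl.camera_model(name): a dict with "mtx" (3x3 intrinsics, pixels), "R" (3x3) and "t" (3): a world point X has camera coordinates R X + t. Camera axes: x right, y down, z forward; pixel columns grow to the right and rows downward; lengths in m; the calibration is good to about 2 mm. A picture is of the moment at which its call begins. camera_model takes no time and is no camera call.
- ctrl.hand_in(): hands the job in; it is judged then, once.
Trained networks look in the newest picture that a camera, given by its name, has taken for a name from the list of things; names that differ only in an ending like _2 or _b are one class to them, and where a whole thing is asked for, a point or a joint stands for the part that bears it (a point fixed in the world has none). Each returns a list of dicts, best first, with "conf" (0 to 1); they miss things now and then, are a little off and sometimes report something else, mostly with a low value. They report only what shows in the picture. A call takes as long as a camera call. They do not tell look-alikes from the thing itself.
- ctrl.spot_in(camera, target): "rect" ([centre column, centre row, width, height] in pixels, round what is visible of it).
- ctrl.regions_of(camera, target): "region" (384x512 bool, what is visible of it) and "rect" ([centre column, centre row, width, height] in pixels, round what is visible of it).
The state is a dict: "clock": time; "q": joint angles; "qvel": joint speeds; "effort": joint torques, N m; "position": TCP position; "eef_rot": TCP orientation; "ft_force": force on the tool from outside, world axes, zero at the start; "torque": the same for the moment, N m; "width": finger opening in m; "grip_force": force on a finger pad.
Only numpy, scipy, OpenCV 4.12 (cv2) and the standard library are available. Lean on these libraries where they do the work, as an engineer would, in place of code of your own. Each camera call takes 0.05 s, during which the arm holds its last target. There are 200 camera calls.

## Working session

There is one attempt and no reset: what is moved stays moved. The work goes in short steps, Python scripts to look and compute and a shell command to move; the robot and the scene stay as the last step left them, time stands still between calls to the robot, and variables do not carry over. Pictures are saved under pics/ and viewed, at most 10 in all, crops included, and the job is handed in when it is done.

```bash
mkdir -p pics
python3 - <<'E'
from cell import ctrl
import cv2,numpy as np
o=ctrl.get_obs();print(o['clock'],o['position'],o['eef_rot'],o['width'])
ims=[]
for n in("side","top"):
    im=ctrl.capture(n);ims.append(im);cv2.imwrite(f"pics/{n}0.png",im)
    m=ctrl.camera_model(n);print(n,m['mtx'].round(1).tolist(),m['R'].round(4).tolist(),m['t'].round(4).tolist())
    for t in("yellow","blue","rail"):
        for d in ctrl.regions_of(n,t): print(n,t,round(d['conf'],2),np.round(d['rect']).tolist())
cv2.imwrite("pics/both0.png",cv2.resize(np.hstack(ims),(800,300)))
E
```

```text
0.0 [0.27426436 0.56096831 0.23023881] [ 9.74238339e-01 -2.25518276e-01 -1.92635165e-04  1.06272213e-03] 0.08523094306733103
side [[496.3, 0.0, 253.0], [0.0, 496.3, 190.6], [0.0, 0.0, 1.0]] [[-0.8923, -0.4508, 0.0221], [-0.273, 0.5001, -0.8218], [0.3595, -0.7394, -0.5693]] [0.5399, 0.2157, 1.7882]
side yellow 0.97 [299.0, 246.0, 16.0, 36.0]
side yellow 0.56 [257.0, 214.0, 1.0, 16.0]
side yellow 0.49 [298.0, 227.0, 10.0, 9.0]
side blue 0.86 [236.0, 230.0, 22.0, 41.0]
side rail 0.77 [209.0, 206.0, 79.0, 53.0]
top [[411.0, 0.0, 253.4], [0.0, 411.0, 188.9], [0.0, 0.0, 1.0]] [[-0.0052, -0.9998, -0.0215], [-0.9986, 0.0063, -0.0519], [0.052, 0.0212, -0.9984]] [0.0526, 0.6005, 1.3893]
top yellow 0.89 [247.0, 248.0, 24.0, 24.0]
top yellow 0.78 [203.0, 267.0, 20.0, 28.0]
top yellow 0.74 [246.0, 213.0, 26.0, 23.0]
top blue 0.44 [237.0, 146.0, 115.0, 40.0]
top rail 0.57 [237.0, 146.0, 113.0, 40.0]
```

Run:
```python
import cv2,numpy as np
a=cv2.imread("pics/top0.png")[110:310,140:360];b=cv2.imread("pics/side0.png")[130:290,150:350]
cv2.imwrite("pics/crop0.png",np.hstack([cv2.resize(a,(440,400),interpolation=2),cv2.resize(b,(360,400),interpolation=2)]))
```

```text
(no output)
```

View pics/both0.png

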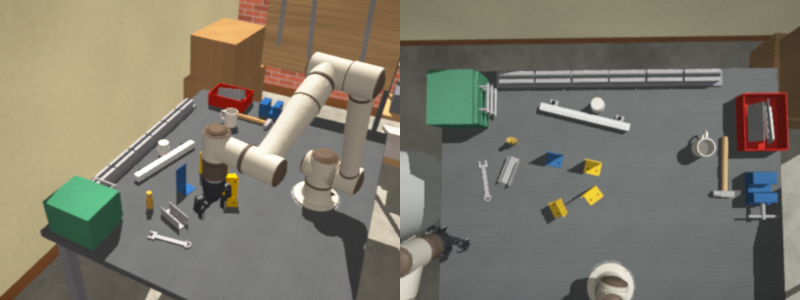

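View pics/crop0.png

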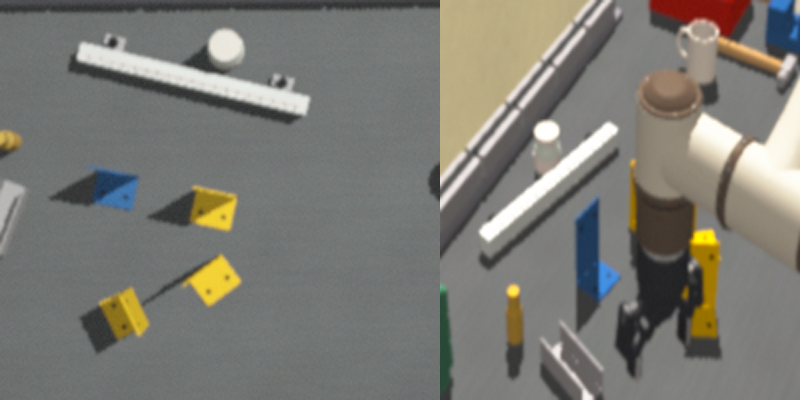

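Top view: yellow candidates A (246,213), B (247,248), C (203,267). A is the farthest from the base (which is at the bottom), and it stands beside the blue bracket (197,203) with its long flange towards the rail, so A is the one meant; the enlarged crop confirms this. The jar is at (252,134) behind the rail.

```bash
cat > h.py <<'E'
from cell import ctrl
import cv2,numpy as np
from scipy.optimize import minimize
def proj(n,P):
    m=ctrl.camera_model(n);c=np.asarray(P)@m['R'].T+m['t'];p=c@m['mtx'].T;return p[:,:2]/p[:,2:]
def boxpts(x,y,z): return np.array([[a,b,c] for a in x for b in y for c in z])
W=(-.035,.035)
BR=[boxpts((-.06,0),W,(0,.003)),boxpts((-.003,0),W,(0,.12))]
LY=[boxpts((-.003,.0),W,(0,.12))[:,[2,1,0]]*[1,1,-1],boxpts((-.06,0),W,(0,.003))[:,[2,1,0]]*[1,1,-1]] # lying: x fwd along long flange
RL=[boxpts((0,.03),(-.2,.2),(0,.035))]
def sil(n,boxes,p,S=8,roi=None):
    c,s=np.cos(p[2]),np.sin(p[2]);Rz=np.array([[c,-s,0],[s,c,0],[0,0,1]])
    x0,y0,w,h=roi;m=np.zeros((h*S,w*S),np.uint8)
    for b in boxes:
        q=(proj(n,b@Rz.T+[p[0],p[1],0])-[x0,y0]+.5)*S-.5
        cv2.fillConvexPoly(m,cv2.convexHull(np.round(q*16).astype(np.int32)),255,shift=4)
    return cv2.resize(m,(w,h),interpolation=cv2.INTER_AREA)/255.
def fit(n,boxes,soft,p0,roi):
    x0,y0,w,h=roi;t=soft[y0:y0+h,x0:x0+w]
    f=lambda p:np.abs(sil(n,boxes,p,roi=roi)-t).sum()
    best=None
    p=np.array(p0,float)
    for k in (.015,.006,.002):
        r=minimize(f,p,method='Nelder-Mead',options=dict(initial_simplex=np.array([p,p+[k,0,0],p+[0,k,0],p+[0,0,8*k]])));p=r.x
    return p,r.fun,t.sum()
def ysoft(im,blue=False):
    im=im.astype(float);d=(im[...,0]-im[...,2]) if blue else (im[...,2]-im[...,0])
    return d
def unproj(n,px,z):
    m=ctrl.camera_model(n);d=m['R'].T@np.linalg.solve(m['mtx'],[px[0],px[1],1]);C=-m['R'].T@m['t'];return C+d*(z-C[2])/d[2]
E
python3 - <<'E'
from h import *
m=ctrl.camera_model("top");print("cam",-m['R'].T@m['t'])
im=cv2.imread("pics/top0.png")
Y=ysoft(im);B=ysoft(im,True)
roi=(225,195,42,38);y=np.clip((Y-10)/(np.percentile(Y[198:230,232:260],90)*.8),0,1)
print(np.percentile(Y[200:226,236:258],[5,50,95]))
py=fit("top",BR,(Y>50)*1.,[*unproj("top",(246,205),0)[:2],-.1],roi);print("yellow",py)
roi=(178,190,38,30);print(np.percentile(B[195:215,188:208],[5,50,95]))
pb=fit("top",BR,(B>35)*1.,[*unproj("top",(198,198),0)[:2],-.1],roi);print("blue",pb)
g=im.min(2);L=((g>140)*255).astype(np.uint8);L[:128]=0;L[170:]=0
n,l,s,_=cv2.connectedComponentsWithStats(L)
k=1+np.argmax(s[1:,4]);print(s[k]);Rm=(l==k)*1.
a=unproj("top",(237,150),.02)
pr=fit("top",RL,Rm,[a[0],a[1],-.2],(170,120,140,55));print("rail",pr)
r=pr[0];yaw=r[2];u=np.array([np.cos(yaw),np.sin(yaw)]);v=np.array([-u[1],u[0]])
for nm,p in(("y",py[0]),("b",pb[0])):
    d=p[:2]-r[:2];print(nm,"rail frame",d@u,d@v,p[2]-yaw)
for q in [(203,267),(247,248)]: print(unproj("top",q,.06))
E
```

```text
cam [0.5276686  0.01935794 1.41938419]
[ -3. 115. 188.]
yellow (array([ 0.54500317,  0.06838576, -0.20253519]), np.float64(46.66274509803922), np.float64(411.0))
[ 13.  64. 106.]
blue (array([ 0.57906509,  0.23793745, -0.18487862]), np.float64(32.01176470588235), np.float64(379.0))
[ 178  128  118   40 1295]
rail (array([ 0.724561  ,  0.11023547, -0.24489308]), np.float64(147.4470588235294), np.float64(1295.0))
y rail frame -0.16405383796588574 -0.08413531077164424 0.04235789054102562
b rail frame -0.1721164629873301 0.08861590782433873 0.06001445873849642
[0.34225728 0.21542239 0.06      ]
[0.40390023 0.07034592 0.06      ]
```

Run:
```python
from h import *
im=cv2.imread("pics/top0.png")[120:235,165:305];S=5
o=cv2.resize(im,None,fx=S,fy=S,interpolation=cv2.INTER_CUBIC)
for b,p in((BR,(.545,.0684,-.2025)),(BR,(.579,.238,-.185)),(RL,(.7246,.1102,-.245))):
    c,s=np.cos(p[2]),np.sin(p[2]);Rz=np.array([[c,-s,0],[s,c,0],[0,0,1]])
    for bx in b:
        q=(proj("top",bx@Rz.T+[p[0],p[1],0])-[165,120]+.5)*S-.5
        for i in range(8):
            for j in(1,2,4):
                if not i&j: cv2.line(o,*[tuple(int(v) for v in np.round(q[k])) for k in(i,i|j)],(0,0,255),1,16)
cv2.imwrite("pics/ov.png",o)
```

```text
(no output)
```

View pics/ov.png

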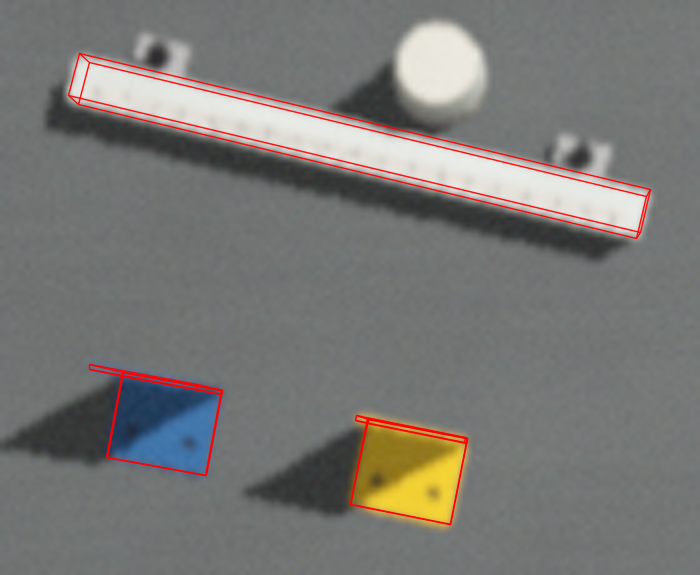

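```bash
python3 -m crank '[[[0,0,0,0,0,-0.0334],[0,0,0,0,0,-0.0334],[0.0287,0.0343,0,0,0,0],[0.0287,0.0343,0,0,0,0],[0.0287,0.0343,0,0,0,0],[0.0287,0.0343,0,0,0,0],[0.0287,0.0343,0,0,0,0],[0.0287,0.0343,0,0,0,0],[0.0287,0.0343,0,0,0,0],[0.0287,0.0343,0,0,0,0],[0.0287,0.0343,0,0,0,0],[0.0287,0.0343,0,0,0,0],[0.0287,0.0343,0,0,0,0],[0.0287,0.0343,0,0,0,0],[0,0,0,0,0,0],[0,0,0,0,0,0]]]' 0
python3 - <<'E'
from h import *
q=ctrl.get_obs()['eef_rot'];print("yaw",2*np.arctan2(q[1],q[0]))
for r in (236,260): print(unproj("top",(247,r),.12),unproj("top",(247,r),0))
im=ctrl.capture("side");cv2.imwrite("pics/s1.png",im)
a=im[150:280,190:350];cv2.imwrite("pics/s1c.png",cv2.resize(a,None,fx=4,fy=4,interpolation=2))
E
```

```text
clock: 2.0
position: [0.509, 0.0776, 0.2312]
eef_rot: [0.992, -0.123, -0.0, -0.0]
ft_force: [-0.1, 0.4, 0.0]
width: 0.0427
grip_force: 0.0
yaw -0.2475667600535467
[0.44692126 0.06793044 0.12      ] [0.43946412 0.07241618 0.        ]
[0.37191788 0.06825993 0.12      ] [0.35753408 0.0727761  0.        ]
```

View pics/s1c.png

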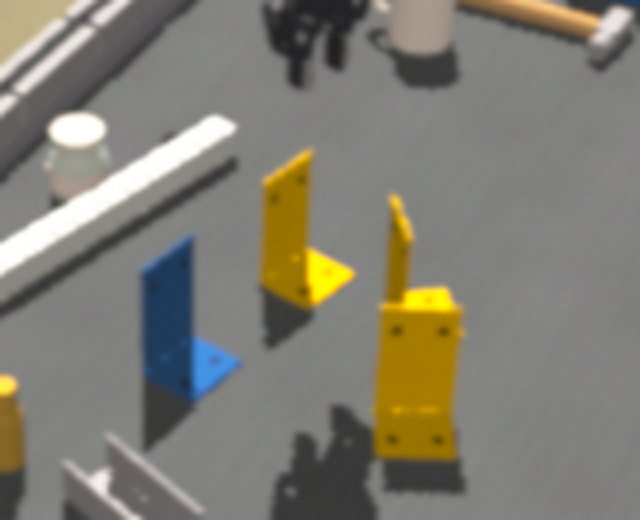

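The side view shows A at crop (285,235), alone beside the blue one. Its short flange points towards the robot and the fingers are above it, as planned. Next I descend behind the long flange and push gently.

```bash
python3 -m crank '[[[0,0,0.035,0,0,0],[0,0,0.035,0,0,0],[0,0,0.035,0,0,0],[0,0,0.033,0,0,0],[0,0,0,0,0,0],[0.008,0,0,0,0,0],[0.008,0,0,0,0,0],[0.006,0,0,0,0,0],[0,0,0,0,0,0]]]'
python3 -m crank '[[[0.006,0,0,0,0,0],[0.006,0,0,0,0,0],[0.005,0,0,0,0,0],[0.005,0,0,0,0,0],[0,0,0,0,0,0]]]'
python3 - <<'E'
from h import *
im=ctrl.capture("side")
a=im[150:260,220:330];cv2.imwrite("pics/s2c.png",cv2.resize(a,None,fx=5,fy=5,interpolation=2))
E
```

```text
clock: 2.95
position: [0.532, 0.0736, 0.0947]
eef_rot: [0.992, -0.122, 0.001, -0.001]
ft_force: [0.3, 0.0, 0.4]
width: 0.0427
grip_force: 0.1
clock: 3.45
position: [0.5522, 0.0678, 0.0932]
eef_rot: [0.992, -0.122, 0.0, -0.0]
ft_force: [0.4, -0.2, -0.8]
width: 0.0429
grip_force: 0.0
```

View pics/s2c.png

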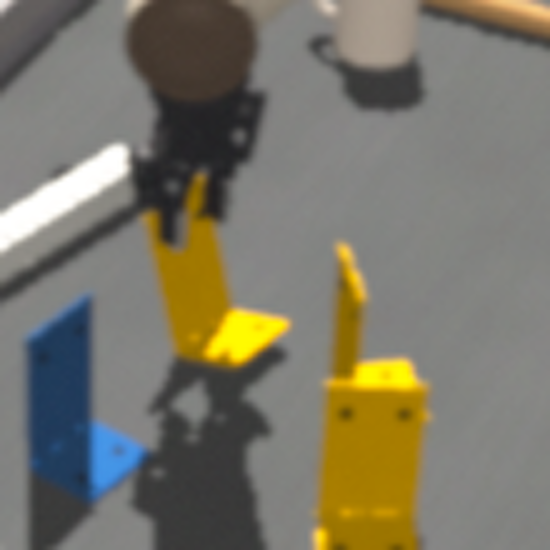

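The bracket (crop 190,270) leans towards the rail with its bend still in place; I keep pushing.

```bash
python3 -m crank '[[[0.006,0,0,0,0,0],[0.006,0,0,0,0,0],[0.006,0,0,0,0,0],[0.006,0,0,0,0,0],[0.006,0,0,0,0,0],[0,0,0,0,0,0],[0,0,0,0,0,0],[0,0,0,0,0,0],[0,0,-0.04,0,0,0],[0,0,-0.04,0,0,0],[0,0,-0.04,0,0,0],[-0.04,0,0,0,0,0],[-0.04,0,0,0,0,0],[-0.04,0,0,0,0,0],[0,0,0,0,0,0]]]'
python3 - <<'E'
from h import *
im=ctrl.capture("top");cv2.imwrite("pics/t3.png",im);im2=ctrl.capture("side")
a=im[120:240,180:300];b=im2[150:260,220:330]
cv2.imwrite("pics/t3c.png",np.hstack([cv2.resize(a,(400,400),interpolation=2),cv2.resize(b,(400,400),interpolation=2)]))
E
```

```text
clock: 5.0
position: [0.4597, 0.0896, 0.2135]
eef_rot: [0.993, -0.121, -0.001, -0.0]
ft_force: [-0.3, -0.3, 0.4]
width: 0.0432
grip_force: 0.0
```

View pics/t3c.png

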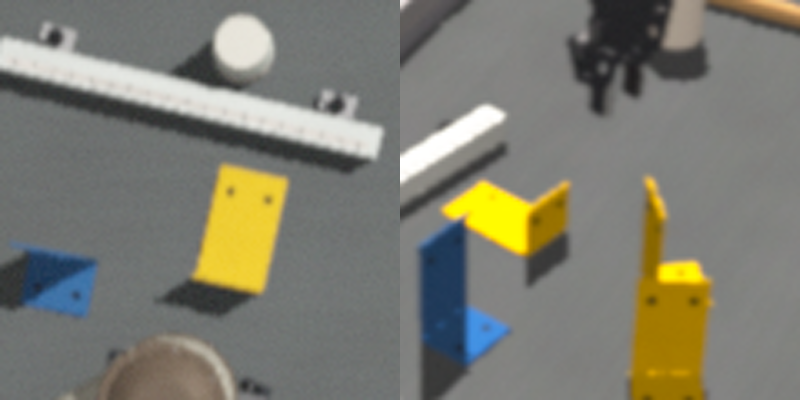

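Tipped as wanted: the long flange lies flat (left crop 245,230), the short flange is up and the blue bracket is untouched. Next I fit the pose.

```bash
cat > m.py <<'E'
from h import *
import sys
LYB=[boxpts((0,.12),W,(0,.003)),boxpts((0,.003),W,(0,.06))]
def rel(p,r=(.7246,.1102,-.245)):
    u=np.array([np.cos(r[2]),np.sin(r[2])]);v=np.array([-u[1],u[0]]);d=np.array(p[:2])-r[:2]
    return (d@u).round(4),(d@v).round(4),round(p[2]-r[2],4)
def meas(im,p0,roi):
    p,f,s=fit("top",LYB,(ysoft(im)>60)*1.,p0,roi);t=p[:2]+.12*np.array([np.cos(p[2]),np.sin(p[2])])
    print("pose",p.round(4),f,s,"bend rel",rel(p),"top rel",rel([*t,p[2]]));return p
def railfit(im):
    g=im.min(2);L=((g>140)*255).astype(np.uint8);L[:128]=0;L[170:]=0
    n,l,s,_=cv2.connectedComponentsWithStats(L);k=1+np.argmax(s[1:,4])
    m=(l==k)*1.; m[l==0]=0
    # front edge of top face: lowest white pixel per column, subpixel at half level
    P=[]
    for c in range(185,290):
        r=np.nonzero(l[:,c]==k)[0].max();col=g[:,c].astype(float);hi=np.median(col[r-4:r-1]);lo=col[r+1:r+4].min();h=(hi+lo)/2
        rr=next(q for q in range(r-2,r+4) if col[q]>=h>col[q+1]);P.append(unproj("top",(c,rr+(col[rr]-h)/(col[rr]-col[rr+1])),.035)[:2])
    P=np.array(P);a=np.polyfit(P[:,1],P[:,0],1);print("rail front: x=%.4f+%.4f*y yaw %.4f rms %.4f; nominal at y=.05: %.4f vs %.4f"%(a[1],a[0],-np.arctan(a[0]),np.std(P[:,0]-np.polyval(a,P[:,1])),np.polyval(a,.05),.7246-np.tan(.245)*(.1102-.05)))
if __name__=="__main__":
    im=cv2.imread(sys.argv[1]);railfit(im);meas(im,eval(sys.argv[2]),(225,155,50,62))
E
python3 m.py pics/t3.png "[.55,.068,-.2]"
```

```text
rail front: x=0.6916+0.2506*y yaw -0.2455 rms 0.0003; nominal at y=.05: 0.7041 vs 0.7095
pose [ 0.5442  0.0674 -0.2178] 68.90196078431373 781.0 bend rel (np.float64(-0.1646), np.float64(-0.0853), np.float64(0.0272)) top rel (np.float64(-0.0447), np.float64(-0.082), np.float64(0.0272))
```

```bash
python3 -m crank '[[[0.026,0,0,0,0,0],[0.026,-0.001,0,0,0,0],[0,0,0.04,0,0,0],[0,0,0.04,0,0,0],[0,0,0.04,0,0,0],[0,0,0.04,0,0,0],[0,0,0.037,0,0,0],[0,0,0,0,0,0],[0,0,0,0,0,0]]]'
python3 -m crank '[[[0.008,0,0,0,0,0],[0.006,0,0,0,0,0],[0.005,0,0,0,0,0],[0.005,0,0,0,0,0],[0.005,0,0,0,0,0],[0.005,0,0,0,0,0],[0.005,0,0,0,0,0],[0.005,0,0,0,0,0],[0.005,0,0,0,0,0],[0.005,0,0,0,0,0],[0.003,0,0,0,0,0],[0,0,0,0,0,0]]]'
python3 - <<'E'
from m import *
im=ctrl.capture("top");cv2.imwrite("pics/t4.png",im);im2=ctrl.capture("side")
a=im[120:240,180:300];b=im2[150:260,220:330]
cv2.imwrite("pics/t4c.png",np.hstack([cv2.resize(a,(400,400),interpolation=2),cv2.resize(b,(400,400),interpolation=2)]))
E
```

```text
clock: 6.0
position: [0.5159, 0.078, 0.0162]
eef_rot: [0.993, -0.122, -0.0, 0.0]
ft_force: [0.0, -0.8, 0.7]
width: 0.0426
grip_force: 0.0
clock: 7.2
position: [0.5711, 0.0643, 0.0163]
eef_rot: [0.993, -0.122, 0.001, -0.0]
ft_force: [1.1, -0.1, -0.3]
width: 0.0428
grip_force: 0.0
```

View pics/t4c.png

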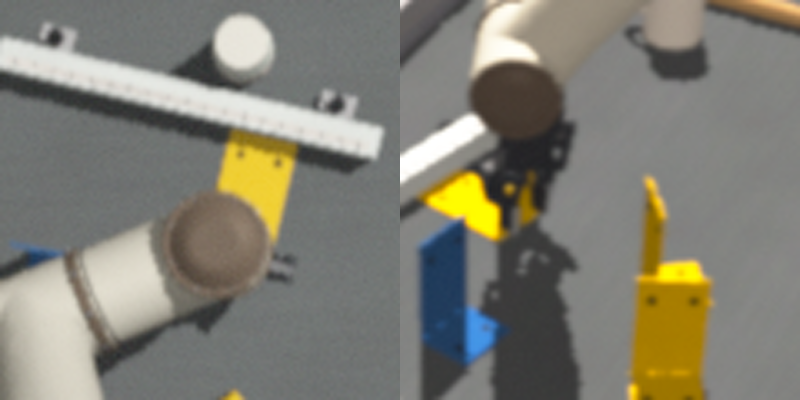

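The free edge (left crop ~(262,140)) is almost at the rail, with both fingers on the short flange. Now small steps, watching the force.

```bash
python3 -m crank '[[[0.002,0,0,0,0,0],[0.002,0,0,0,0,0],[0,0,0,0,0,0]]]' | grep -E 'pos|ft'
python3 -m crank '[[[0.002,0,0,0,0,0],[0.001,0,0,0,0,0],[0,0,0,0,0,0]]]' | grep -E 'pos|ft'
python3 -m crank '[[[0.001,0,0,0,0,0],[0.001,0,0,0,0,0],[0,0,0,0,0,0]]]' | grep -E 'pos|ft'
```

```text
position: [0.5718, 0.0634, 0.0161]
ft_force: [-6.9, 3.0, 3.9]
position: [0.5716, 0.063, 0.016]
ft_force: [-13.5, 7.5, 9.9]
position: [0.5711, 0.0616, 0.0159]
ft_force: [-19.8, 6.7, 14.4]
```

Force rises against the rail: firm contact. I back off and check.

```bash
python3 -m crank '[[[-0.005,0,0,0,0,0],[-0.01,0,0,0,0,0],[-0.01,0,0,0,0,0],[-0.01,0,0,0,0,0],[0,0,-0.04,0,0,0],[0,0,-0.04,0,0,0],[0,0,-0.04,0,0,0],[0,0,-0.04,0,0,0],[0,0,-0.04,0,0,0],[-0.04,0,0,0,0,0],[-0.04,0,0,0,0,0],[0,0,0,0,0,0],[0,0,0,0,0,0]]]'
python3 - <<'E'
from m import *
im=ctrl.capture("top");cv2.imwrite("pics/t5.png",im);im2=ctrl.capture("side")
railfit(im);meas(im,[.58,.058,-.24],(225,148,50,62))
a=im[120:240,180:300];b=im2[150:260,220:330]
cv2.imwrite("pics/t5c.png",np.hstack([cv2.resize(a,(400,400),interpolation=2),cv2.resize(b,(400,400),interpolation=2)]))
E
```

```text
clock: 9.5
position: [0.4668, 0.0903, 0.2169]
eef_rot: [0.993, -0.121, 0.001, -0.0]
ft_force: [1.0, -0.2, 1.6]
width: 0.0427
grip_force: 0.0
rail front: x=0.6914+0.2511*y yaw -0.2460 rms 0.0004; nominal at y=.05: 0.7040 vs 0.7095
pose [ 0.5834  0.0592 -0.2485] 43.73725490196078 741.0 bend rel (np.float64(-0.1246), np.float64(-0.0838), np.float64(-0.0035)) top rel (np.float64(-0.0046), np.float64(-0.0842), np.float64(-0.0035))
```

View pics/t5c.png

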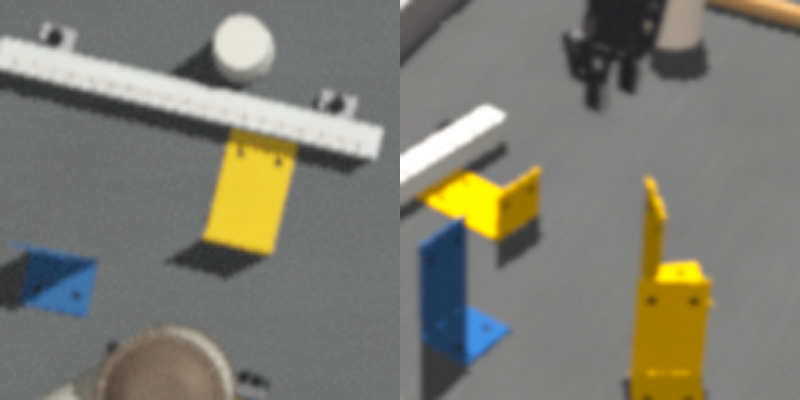

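The long flange is flush with the rail (left crop 262,138), square to within about 0.004 rad, with the blue bracket in place and the robot clear.

```bash
python3 -c "from cell import ctrl;print(ctrl.hand_in())"
```

```text
the job is handed in; nothing more can be done
None
```

I tipped the yellow bracket over and pushed it flush against the rail, square to within about 0.004 rad by the top camera. The blue bracket still stands where it was, the fingers were clear, and the job was handed in after about 9.6 s of robot time; hand-in gave no verdict.

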